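# Set a plank against the flip stop of a crosscut sled

## Task

Get the crosscut sled ready for its next cut by pushing with the fingertips only; nothing may be picked up. Flip the red length stop over so that it hangs down in front of the fence, leaving the blue stop folded back, and tip the plank, which stands on its edge, over onto its flat side towards the fence, so that the edge now uppermost becomes the edge that meets the fence. Push the plank until that edge lies against the fence along its whole length and its left end touches the red stop, without disturbing the tape measure, the pencil or the offcut.

Things in the scene. Friction and masses are not known exactly. Their poses are not given: they have to be found in the camera images.
- sled: Crosscut sled, fixed: brown MDF base 325 x 580 x 12 mm, wooden fence along its far side. Origin on the table under it, x towards the fence, y left along it, z up. Base: x -155 to 170, y -290 to 290 mm, top at z 12. Fence face: plane x = 125 mm, looking to -x; fence 30 mm thick, top at z 62 (68 with its metal track). Rail on the robot's side: x -151 to -129, top at z 50.
- stop_red_foot: Foot of the red flip stop, fixed on the fence. Origin: upper front edge of the fence, z 62 mm above the table, in the plane of its face; axes like the sled's. Hinge along y through x -10, z +10 mm. When down, the arm hangs ahead of the fence face: x -39 to -3, y -11 to +11 mm, to 6 mm above the base; the plank's end butts on its right side (y -11). The feet are about 85 mm apart, in either order.
- stop_blue_foot: Foot of the blue flip stop, the same as the red one in shape and axes.
- stop_red (a joint): Red stop's arm: 0 = hanging in front of the fence; 3.4 rad = folded back over the fence, at rest. Swung towards the robot it passes its balance near 2.9 rad, then falls to 0 by itself; needs under 1.5 N. Arm 22 mm wide (y), reaching 66 mm from the hinge, its outer part 36 mm thick; folded back its top is 140 mm above the table and its far side 35 mm behind the fence's face.
- stop_blue (a joint): Angle of the blue stop's arm, the same as for the red one; it starts folded back (3.4) and must stay there.
- plank: Planed plank, 62 x 420 x 16 mm, 0.2 to 0.36 kg, loose; slides at 2 to 5 N. Origin: centre of its underside (62 x 420 mm face); own x across its width, y along its length, z through its thickness. It starts on edge on the sled, own x up, underside facing the fence; tipped towards the fence it lies with own z up, x towards the fence, y to the left. The edge at own x = +31 mm starts uppermost.
- plank_center (a point): The plank's middle, 8 mm above the centre of its underside in its own frame.
- plank_left_end (a point): Middle of the plank's left end face (own x 0, y +210, z 8 mm).
- plank_edge_left (a point): Point on the edge that starts uppermost, 20 mm from the plank's left end (own x +31, y +190, z 8 mm).
- plank_edge_right (a point): Point on the same edge, 20 mm from the plank's right end (own x +31, y -190, z 8 mm).
- tape: Yellow tape measure, 38 x 70 x 62 mm, standing loose on the sled at the left; origin: centre of its underside. Leave alone.
- offcut: Short wooden offcut, 45 x 120 x 26 mm, loose on the sled at the right; origin: centre of its underside. Leave alone.
- joiner_pencil: Red flat pencil, 14 x 158 x 8 mm, loose on the sled; origin: centre of its underside. Leave alone.

How it is judged (in metres and radians):
At the end, for the whole second after the job is handed in: The red stop hangs down (within 0.08 rad) and the blue one is still folded back (above 3.1 rad); the plank lies flat on the sled at rest, the edge that was uppermost against the fence (both ends of it within 3 mm of the face), its left end within 3.5 mm of the red stop's side (value of joint stop_red below 0.08 rad and value of joint stop_blue above 3.1 rad and angle between plank's own z axis and vertical below 0.04 rad and x of each of plank_edge_left, plank_edge_right in the frame of sled above 0.122 m and y of plank_left_end in the frame of stop_red_foot between -0.0145 and -0.006 m and height (world z) of plank_center below 0.026 m and linear speed of plank below 0.01 m/s); the robot touches nothing.
It fails at once if the plank is lifted: its middle rises more than 15 mm above where it stood on edge, or, lying flat, more than 15 mm off the sled (height (world z) of plank_center above 0.058 m or (angle between plank's own z axis and vertical below 0.3 rad and height (world z) of plank_center above 0.035 m)).
It fails at once if the blue stop is flipped (value of joint stop_blue below 2.8 rad).
It fails at once if the tape measure, the offcut or the pencil is moved more than 20 mm (distance of any of tape, offcut, joiner_pencil from where it was at the start of the episode above 0.02 m).
It also fails if it takes over 72 s, if anything falls off the work surface, if the arm or the gripper's body presses on something with over 40 N, if the wrist force passes 120 N, or if a joint passes its speed limit or range.

## Robot

A 6-joint arm with a two-finger parallel gripper is mounted at the origin on the work surface; the furniture and walls round the work are solid. World frame = base frame: x ahead of the robot, y to its left, z up, the work surface at z = 0. Lengths are in mm, angles in rad, forces in N, time in s.
With the tool pointing down it reaches from about 250 to 800 mm from the base axis. Payload 3.9 kg.
Tool frame: the origin (TCP) lies at the very end of the fingers, on their centre line; the grasp point (between the pads) lies 19 mm behind it; z points along the fingers, y is the line along which they close (so a half turn about z gives the same grasp; the last joint's range is limited). The gripper opens to 85 mm and grips with 20 to 120 N. Pads are 22 mm wide; open, the fingers measure 114 mm over their backs; the gripper's body (76 mm by 85 mm) begins 54 mm behind the grasp point. The pads swing forward as they close: fully open they stand 13 mm farther back than shut.
Start: joints at [-1.305, 0.26, -0.138, 1.173, 0, 1.571], TCP at [137.903, -506.555, 231.304] pointing down, gripper open.
Joint ranges: [-2.78, 2.78], [-0.83, 1.72], [-1.28, 1.37], [-1.9, 2.12], [-1.57, 1.48], [-3.14, 3.14]. Speed limits (rad/s): [2.57, 2.57, 3.14, 3.14, 3.14, 3.14].

## Interface

Orientations are given as a rotation vector (axis times angle).
In Python, from rig import bot, optics gives the robot as it stands. Calls block until the motion is done:
- bot.move_pose(position, orientation): joint-space move of the TCP to a pose.
- bot.line_to(position, rot=None, feed=150, threshold=None): straight line of the TCP; rot=None keeps the orientation; feed is the mean speed in mm/s. With threshold (N) it stops when the force on the tool has changed by that much, and returns True; else False.
- bot.movej(angles): joint-space move.
- bot.move_gripper(opening, grip_force=None): finger opening in mm; grip_force is the grip in N (None keeps the last); returns when the fingers have stopped.
- bot.pause(seconds).
- bot.inverse_kinematics(position, orientation): joint angles nearest the present ones, or None.
- optics.get_image(name): name is "scene" or "top" or "wrist"; returns (picture, depth): 420x560x3 uint8, red, green, blue; 420x560 float32, mm along the optical axis (not along the pixel's ray), 0 where there is no reading.
- optics.get_calibration(name): a dict with "camera_matrix" (3x3 intrinsics, pixels), "eye" and "rotation" of the camera in the world; the wrist camera has in their place "T_tool_cam" (4x4, takes a point from camera to tool coordinates, whose origin is the TCP and whose axes are the flange's). Camera axes: x right, y up, looking along -z (the intrinsics and any distortion apply to the point x, -y, -z); pixel columns grow to the right and rows downward; lengths in mm; the calibration is good to about 2 mm. The wrist camera is an equidistant fisheye: a pixel r from the principal point sees the ray r / f radians off the axis. A picture is of the moment at which its call begins: read the wrist's pose just before it. get_calibration takes no time and is no camera call.
A pose or a line that the arm cannot do raises bot.MotionError and nothing moves.
- bot.job_done(): hands the job in; it is judged then, once.
Trained networks look in the newest picture that a camera, given by its name, has taken for a name from the list of things; names that differ only in an ending like _2 or _b are one class to them, and where a whole thing is asked for, a point or a joint stands for the part that bears it (a point fixed in the world has none). Each returns a list of dicts, best first, with "conf" (0 to 1); they miss things now and then, are a little off and sometimes report something else, mostly with a low value. They report only what shows in the picture. A call takes as long as a camera call.
- optics.trace(camera, name): "mask" (420x560 bool, what is visible of it) and "point" ([column, row] in pixels, amid what is visible of it).
- optics.landmark_of(camera, name): "point" ([column, row] in pixels: a listed point, or the origin of a listed thing).
Readings, each from a call of its own:
- bot.current_t(): time.
- bot.current_qpos(): joint angles.
- bot.current_joint_velocities(): joint speeds.
- bot.current_joint_efforts(): joint torques, N m.
- bot.current_position(): TCP position.
- bot.current_orientation(): TCP orientation.
- bot.current_force(): force on the tool from outside, world axes, zero at the start.
- bot.current_wrist_torque(): the same for the moment, N m.
- bot.current_gripper_width(): finger opening in mm.
- bot.current_grasp_force(): force on a finger pad.
Only numpy, scipy, OpenCV 4.12 (cv2) and the standard library are available. Lean on these libraries where they do the work, as an engineer would, in place of code of your own. Each camera call takes 0.05 s, during which the arm holds its last target. There are 200 camera calls.

## Working session

There is one attempt and no reset: what is moved stays moved. The work goes in short steps, each a Python script; the robot and the scene stay as the last script left them, time stands still between calls to the robot, and variables do not carry over. Pictures are saved under pics/ and viewed, at most 10 in all, crops included, and the job is handed in when it is done.

```bash
mkdir -p pics; ls
cat > h.py <<'E'
import numpy as np, cv2
from rig import bot, optics
def world(cam,depth,uv):
    c=optics.get_calibration(cam);K=np.array(c["camera_matrix"]);uv=np.atleast_2d(uv).astype(float)
    u,v=uv[:,0],uv[:,1];d=depth[v.round().astype(int),u.round().astype(int)]
    p=np.c_[(u-K[0,2])/K[0,0]*d,-(v-K[1,2])/K[1,1]*d,-d]
    return p@np.array(c["rotation"]).T+np.array(c["eye"])
def atz(cam,uv,z):
    c=optics.get_calibration(cam);K=np.array(c["camera_matrix"]);u,v=uv
    r=np.array(c["rotation"])@np.array([(u-K[0,2])/K[0,0],-(v-K[1,2])/K[1,1],-1]);e=np.array(c["eye"])
    return e+r*(z-e[2])/r[2]
E
python3 - <<'E'
from h import *
for cam in("top","scene"):
    im,d=optics.get_image(cam);cv2.imwrite(f"pics/{cam}0.png",im[...,::-1]);c=optics.get_calibration(cam);print(cam,c)
    for n in["sled","stop_red_foot","stop_blue_foot","stop_red","stop_blue","plank","tape","offcut","joiner_pencil"]:
        L=optics.landmark_of(cam,n);T=optics.trace(cam,n)
        for l in L[:2]:print(n,"lm",l["conf"],np.round(l["point"]),world(cam,d,l["point"]).round()[0])
        for t in T[:1]:
            vs,us=np.nonzero(t["mask"]);
            if len(us)==0: continue
            P=world(cam,d,np.c_[us,vs]);print("   tr",t["conf"],np.round(t["point"]),len(us),np.percentile(P,[3,50,97],axis=0).round().tolist())
    for n in["plank_left_end","plank_edge_left","plank_edge_right"]:
        for l in optics.landmark_of(cam,n)[:1]:print(n,l["conf"],np.round(l["point"]),world(cam,d,l["point"]).round()[0])
print(bot.current_t(),bot.current_orientation())
E
```

```text
pics
rig.py
top {'camera_matrix': array([[445.23579555,   0.        , 278.42148226],
       [  0.        , 445.23579555, 208.90794503],
       [  0.        ,   0.        ,   1.        ]]), 'eye': array([ 252.13475046,  -21.81138054, 1142.42363785]), 'rotation': array([ 0.1266151 , -0.17012637, -1.5681371 ])}
sled lm 0.68 [257. 220.] 2040.0Traceback (most recent call last):
  File "<stdin>", line 10, in <module>
  File "h.py", line 7, in world
    return p@np.array(c["rotation"]).T+np.array(c["eye"])
           ~~~~~~~~~~~~~~~~~~~~~~~~~~~^~~~~~~~~~~~~~~~~~~
ValueError: operands could not be broadcast together with shapes (25030,) (3,)
```

Rotation is a rotation vector.

```bash
sed -i 's/np.array(c\["rotation"\])/cv2.Rodrigues(np.array(c["rotation"]))[0]/' h.py
cat > look.py <<'E'
from h import *
import sys
tag=sys.argv[1]
for cam in sys.argv[2].split(","):
    im,d=optics.get_image(cam);cv2.imwrite(f"pics/{cam}{tag}.png",im[...,::-1]);np.save(f"{cam}{tag}.npy",d)
    for n in sys.argv[3].split(","):
        L=optics.landmark_of(cam,n);T=optics.trace(cam,n) if "_end" not in n and "_edge" not in n else []
        for l in L[:2]:print(n,"lm",round(l["conf"],2),np.round(l["point"],1),world(cam,d,l["point"]).round()[0])
        for t in T[:1]:
            vs,us=np.nonzero(t["mask"])
            if len(us): P=world(cam,d,np.c_[us,vs]);print("   tr",round(t["conf"],2),np.round(t["point"]),len(us),np.percentile(P,[3,50,97],axis=0).round().tolist())
print(bot.current_t(),bot.current_orientation())
E
python3 look.py 1 top,scene sled,stop_red_foot,stop_blue_foot,stop_red,stop_blue,plank,tape,offcut,joiner_pencil,plank_left_end,plank_edge_left,plank_edge_right
```

```text
sled lm 0.91 [257. 219.] [439.   1.  30.]
   tr 0.85 [254. 210.] 24921 [[298.0, -274.0, 8.0], [454.0, 2.0, 13.0], [599.0, 273.0, 67.0]]
stop_red_foot lm 0.96 [159.9 174.1] [561. 255.  11.]
   tr 0.82 [155. 162.] 447 [[548.0, 231.0, 5.0], [568.0, 243.0, 104.0], [609.0, 269.0, 136.0]]
stop_blue_foot lm 0.92 [192.7 167.1] [556. 156.  93.]
stop_blue_foot lm 0.58 [223.1 216.6] [437.  82.  75.]
   tr 0.78 [190. 158.] 407 [[550.0, 135.0, 2.0], [571.0, 149.0, 105.0], [624.0, 175.0, 136.0]]Traceback (most recent call last):
  File "look.py", line 7, in <module>
    L=optics.landmark_of(cam,n);T=optics.trace(cam,n) if "_end" not in n and "_edge" not in n else []
ValueError: it knows: joiner_pencil, offcut, plank, plank_center, plank_edge_left, plank_edge_right, plank_left_end, sled, stop_blue_foot, stop_red_foot, tape
```

View pics/top0.png

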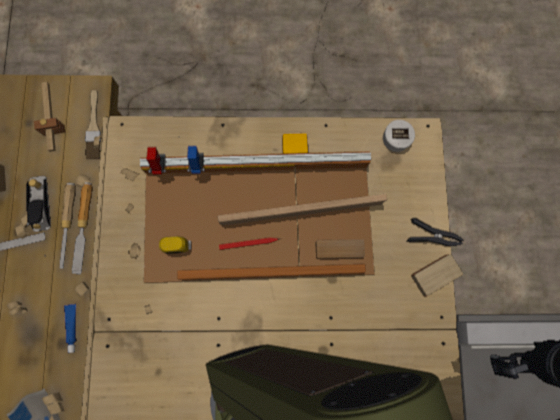

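```bash
ls pics
```

```text
top0.png
top1.png
```

The top picture shows the fence running from (140,163) to (370,157), with red stop (154,161) left of blue (195,159). The plank is on edge from (220,219) to (385,201), the tape is at (174,245), the pencil at (250,243) and the offcut at (341,249).

```bash
python3 look.py 1 top,scene sled,stop_red_foot,stop_blue_foot,plank,tape,offcut,joiner_pencil,plank_left_end,plank_edge_left,plank_edge_right
```

```text
sled lm 0.74 [258.1 218.6] [440.  -2.  27.]
   tr 0.8 [255. 210.] 24932 [[298.0, -273.0, 8.0], [453.0, 1.0, 13.0], [599.0, 273.0, 67.0]]
stop_red_foot lm 0.97 [159.9 174.4] [560. 255.  11.]
stop_blue_foot lm 0.89 [193.4 165.2] [558. 153. 103.]
   tr 0.77 [192. 161.] 341 [[551.0, 137.0, 72.0], [568.0, 149.0, 111.0], [597.0, 165.0, 137.0]]
plank lm 0.81 [301.5 208.2] [ 459. -109.   71.]
plank lm 0.57 [192.6 166.5] [555. 155. 101.]
   tr 0.9 [300. 210.] 1694 [[429.0, -306.0, 17.0], [457.0, -103.0, 72.0], [487.0, 86.0, 77.0]]
tape lm 0.73 [178.3 238.9] [383. 189.  72.]
   tr 0.65 [175. 244.] 503 [[355.0, 172.0, 12.0], [372.0, 199.0, 72.0], [399.0, 233.0, 77.0]]
offcut lm 0.69 [339.1 248.1] [ 364. -204.   40.]
   tr 0.66 [340. 248.] 938 [[342.0, -263.0, 14.0], [364.0, -207.0, 38.0], [387.0, -149.0, 42.0]]
joiner_pencil lm 0.71 [259.1 218.5] [438.  -4.  40.]
joiner_pencil lm 0.68 [246.8 243. ] [379.  27.  19.]
   tr 0.85 [243. 244.] 329 [[367.0, -39.0, 12.0], [379.0, 29.0, 19.0], [392.0, 92.0, 23.0]]
plank_left_end lm 0.68 [219.2 223.2] [431.  98.  13.]
plank_left_end lm 0.43 [193.2 169.1]
[... 765 characters left out ...]
 0.46 [303.2 226.9] [ 454. -113.   46.]
   tr 0.76 [200. 202.] 470 [[351.0, 174.0, 12.0], [360.0, 192.0, 49.0], [387.0, 230.0, 74.0]]
offcut lm 0.73 [308. 266.] [ 319. -233.   48.]
   tr 0.63 [313. 259.] 738 [[340.0, -263.0, 12.0], [360.0, -217.0, 37.0], [387.0, -147.0, 40.0]]
joiner_pencil lm 0.45 [246.8 228.8] [380.  25.  20.]
   tr 0.77 [242. 228.] 169 [[365.0, -34.0, 13.0], [376.0, 37.0, 18.0], [387.0, 95.0, 20.0]]
plank_left_end lm 0.65 [240.3 206. ] [427.  97.  48.]
plank_edge_left lm 0.74 [244.5 199.7] [428.  80.  74.]
plank_edge_right lm 0.79 [371.6 234.6] [ 113. -481.  322.]
plank_edge_right lm 0.15 [249.2 229.8] [381.  16.  20.]
2.3 [ 3.11388575e+00  4.16260270e-01 -2.60788731e-05]
```

View pics/scene1.png

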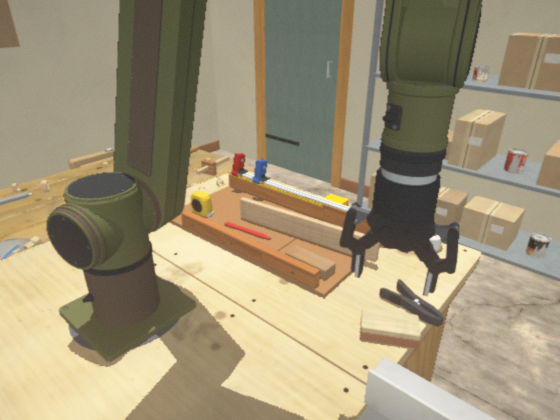

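The scene view shows the plank on edge at (300,224) in front of the fence and the red (238,165) and blue (260,172) stops folded back. Next I fit the geometry from depth.

```bash
python3 - <<'E'
from h import *
vv,uu=np.mgrid[0:420,0:560]; uv=np.c_[uu.ravel(),vv.ravel()]
C={}
for cam in("top","scene"):
    d=np.load(f"{cam}1.npy");P=world(cam,d,uv);im=cv2.imread(f"pics/{cam}1.png").reshape(-1,3).astype(int);ok=d.ravel()>0
    C[cam]=(P[ok],im[ok])
def line(P,n):
    a,b=np.polyfit(P[:,1],P[:,0],1);r=P[:,0]-a*P[:,1]-b
    k=abs(r)<3*1.5*np.median(abs(r));a,b=np.polyfit(P[k,1],P[k,0],1);print(n,"slope %.4f x0 %.1f n %d z %.1f ymin %.0f ymax %.0f resid %.1f"%(a,b,k.sum(),np.median(P[k,2]),*np.percentile(P[k,1],[1,99]),np.std(r[k])));return a,b
for cam,(P,I) in C.items():
    x,y,z=P.T
    s=(x>520)&(x<640)&(z>50)&(z<74)&(y>-300)&(y<120); Q=P[s]
    # near edge of fence per y bin, far edge
    for nm,q in(("near",0.02),("mid",.5),("far",.98)):
        L=[[np.quantile(Q[(Q[:,1]>=b)&(Q[:,1]<b+20),0],q),b+10,65] for b in range(-280,120,20) if ((Q[:,1]>=b)&(Q[:,1]<b+20)).sum()>5]
        line(np.array(L),cam+" fence "+nm)
    s=(x>520)&(x<575)&(z>22)&(z<52)&(y>-270)&(y<250)
    if s.sum()>20: line(P[s],cam+" fenceface")
    s=(x>400)&(x<510)&(z>66)&(z<84)&(y>-320)&(y<110); line(P[s],cam+" planktop")
    s=(x>400)&(x<510)&(z>25)&(z<60)&(y>-320)&(y<110)
    if s.sum()>20: line(P[s],cam+" plankface")
    s=(x>270)&(x<330)&(z>42)&(z<58); line(P[s],cam+" rail")
    s=(x>300)&(x<530)&(z>5)&(z<18); 
    b=(z>5)&(z<18)&(x>400)&(x<520)&(I[:,2]<190); print(cam,"base y",np.percentile(P[b][:,1],[.3,50,99.7]).round(),np.median(z[b]))
    for nm,m in(("red",(I[:,2]>110)&(I[:,1]<50)),("blue",(I[:,0]>100)&(I[:,2]<70))):
        m=m&(x>520)&(x<640)&(z>75)&(z<150); 
        if m.sum(): print(cam,nm,m.sum(),np.percentile(P[m],[2,50,98],axis=0).round().tolist())
    f=(x>530)&(x<640)&(z>50)&(z<75); print("fence y",np.percentile(P[f][:,1],[.5,99.5]))
E
python3 - <<'E'
import cv2
a=cv2.imread("pics/top1.png")[135:290,130:400];cv2.imwrite("pics/crop.png",cv2.resize(a,(800,459),interpolation=3))
E
```

```text
top fence near slope -0.0336 x0 571.1 n 20 z 65.0 ymin -266 ymax 106 resid 0.3
top fence mid slope -0.0332 x0 584.6 n 18 z 65.0 ymin -267 ymax 107 resid 3.7
top fence far slope -0.0419 x0 606.8 n 20 z 65.0 ymin -266 ymax 106 resid 13.6
top fenceface slope -0.0303 x0 571.9 n 348 z 36.3 ymin -109 ymax 233 resid 0.6
top planktop slope -0.1315 x0 446.3 n 1159 z 73.6 ymin -315 ymax 92 resid 4.9
top plankface slope -0.1314 x0 438.9 n 376 z 42.4 ymin -316 ymax 91 resid 0.3
top rail slope -0.0311 x0 306.6 n 1718 z 49.7 ymin -260 ymax 190 resid 6.4
top base y [-440.   27.  289.] 11.820130992221038
top red 85 [[559.0, 240.0, 112.0], [579.0, 249.0, 133.0], [592.0, 257.0, 139.0]]
top blue 94 [[551.0, 145.0, 79.0], [581.0, 153.0, 134.0], [597.0, 163.0, 139.0]]
fence y [-283.22410501  289.21802718]
scene fence near slope -0.0317 x0 568.4 n 16 z 65.0 ymin -221 ymax 107 resid 0.6
scene fence mid slope -0.0330 x0 576.0 n 16 z 65.0 ymin -221 ymax 107 resid 2.6
scene fence far slope -0.0712 x0 600.0 n 16 z 65.0 ymin -221 ymax 107 resid 19.1
scene fenceface slope -0.0296 x0 570.6 n 805 z 37.2 ymin -156 ymax 247 resid 1.7
scene planktop slope -0.1320 x0 442.8 n 599 z 72.5 ymin -272 ymax 93 resid 5.2
scene plankface slope -0.1331 x0 438.5 n 1238 z 42.1 ymin -315 ymax 94 resid 1.6
scene rail slope -0.0323 x0 302.1 n 1108 z 48.6 ymin -260 ymax 191 resid 6.7
scene base y [-471. -127.  216.] 11.987255993721533
scene red 4 [[568.0, 241.0, 97.0], [569.0, 244.0, 102.0], [570.0, 247.0, 105.0]]
scene blue 118 [[553.0, 144.0, 80.0], [564.0, 148.0, 108.0], [591.0, 158.0, 131.0]]
fence y [-225.46222441  292.03369211]
```

View pics/crop.png

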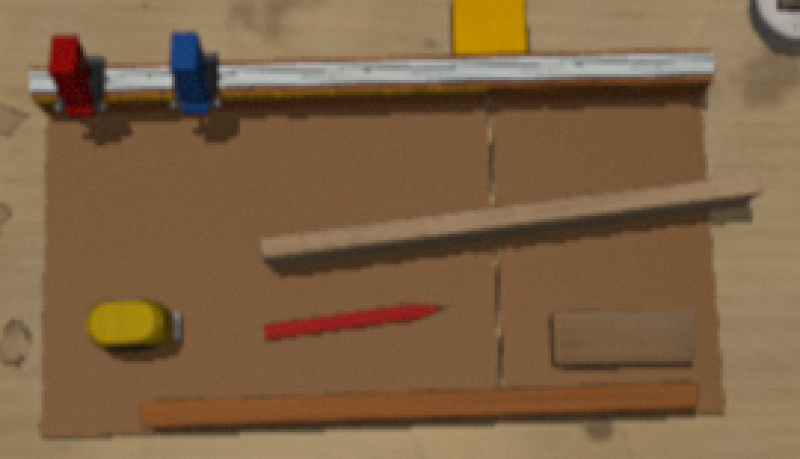

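The top crop confirms the layout, with the red stop leftmost and the plank free on all sides. Now I place the stops in the sled frame, check reach, and flip the red stop.

```bash
cat >> h.py <<'E'
from scipy.spatial.transform import Rotation as Ro
YAW=0.0312;O=np.array([446.,-1.5])
def W(x,y,z):  # sled -> world
    c,s=np.cos(YAW),np.sin(YAW);return [O[0]+c*x-s*y,O[1]+s*x+c*y,z]
def S(p):
    p=np.atleast_2d(p);c,s=np.cos(YAW),np.sin(YAW);d=p[:,:2]-O;return np.c_[c*d[:,0]+s*d[:,1],-s*d[:,0]+c*d[:,1],p[:,2]]
def down(a=0): return (Ro.from_euler("z",YAW+a)*Ro.from_euler("x",np.pi)).as_rotvec()
E
python3 - <<'E'
from h import *
for nm,uvs in(("red",[(52,40),(80,40),(66,47)]),("blue",[(172,40),(200,40),(186,47)])):
    print(nm,[S(atz("top",(u/2.963+130,v/2.963+135),138))[0].round(1).tolist() for u,v in uvs])
for cam in("top","scene"):
    im,d=optics.get_image(cam)
    for n in("stop_red_foot","stop_blue_foot"):
        for t in optics.trace(cam,n)[:1]:
            vs,us=np.nonzero(t["mask"]);P=S(world(cam,d,np.c_[us,vs]))
            for lo,hi in((125,145),(75,110)):
                k=(P[:,2]>lo)&(P[:,2]<hi)&(P[:,0]>80)
                if k.sum()>5: print(cam,n,lo,k.sum(),np.percentile(P[k],[3,50,97],axis=0).round(1).tolist())
for p in[(187,246,180),(187,246,112),(119,246,112),(-30,-110,60),(30,-110,18),(60,-340,18)]:
    print(p,bot.inverse_kinematics(W(*p),down()))
E
```

```text
red [[150.0, 252.2, 138.0], [149.4, 230.3, 138.0], [143.9, 241.2, 138.0]]
blue [[147.4, 158.0, 138.0], [146.8, 136.0, 138.0], [141.3, 147.0, 138.0]]
top stop_red_foot 125 140 [[123.1, 235.3, 125.5], [139.6, 244.2, 131.7], [157.5, 254.4, 136.7]]
top stop_red_foot 75 134 [[109.8, 229.2, 75.2], [117.7, 237.2, 86.8], [148.8, 255.4, 109.5]]
top stop_blue_foot 125 124 [[123.2, 140.5, 126.0], [139.8, 149.3, 132.1], [156.9, 159.1, 137.9]]
top stop_blue_foot 75 118 [[109.4, 134.0, 75.3], [117.5, 142.8, 85.5], [152.3, 160.4, 108.5]]
scene stop_red_foot 125 27 [[119.7, 238.1, 125.2], [126.6, 241.5, 129.2], [144.5, 251.2, 134.2]]
scene stop_red_foot 75 117 [[108.4, 233.3, 75.7], [119.5, 242.8, 90.4], [147.3, 256.9, 108.1]]
scene stop_blue_foot 125 33 [[120.4, 142.9, 125.0], [128.4, 148.4, 129.9], [148.1, 159.6, 134.5]]
scene stop_blue_foot 75 135 [[107.2, 141.2, 76.0], [118.5, 147.5, 91.1], [147.1, 165.5, 108.7]]
(187, 246, 180) [ 3.80671429e-01  5.40434387e-01  1.69847307e-01  1.20020925e+00
  4.44089210e-16 -2.79212122e+00]
(187, 246, 112) [ 3.80671429e-01  5.76174122e-01  5.23780284e-02  1.04700023e+00
  4.44089210e-16 -2.79212122e+00]
(119, 246, 112) [ 4.18850142e-01  4.72822592e-01 -1.32878329e-01  9.65095406e-01
  4.44089210e-16 -2.75394251e+00]
(-30, -110, 60) [-2.61781781e-01  2.62307475e-01 -6.38110394e-01  6.70378458e-01
  4.44089210e-16  2.84861087e+00]
(30, -110, 18) [-2.26553187e-01  4.00300619e-01 -5.59445818e-01  6.11049890e-01
  4.44089210e-16  2.88383947e+00]
(60, -340, 18) [-5.81377338e-01  5.71678354e-01 -2.32603498e-01  7.66514475e-01
  4.44089210e-16  2.52901532e+00]
```

```bash
cat >> h.py <<'E'
D=down(np.pi/2)
def info(): print("t %.1f"%bot.current_t(),"tcp",S(bot.current_position()).round(1).tolist(),"F",np.round(bot.current_force(),1).tolist())
E
python3 - <<'E'
from h import *
bot.move_gripper(0)
bot.move_pose(W(200,247,200),D);info()
print(bot.line_to(W(195,247,115),feed=200,threshold=8));info()
print(bot.line_to(W(118,247,115),feed=60,threshold=12));info()
bot.line_to(W(125,247,115));bot.line_to(W(125,247,220),feed=200)
bot.move_pose(W(-60,-60,200),D);info()
im,d=optics.get_image("top");cv2.imwrite("pics/top2.png",im[100:300,100:420,::-1])
im,d=optics.get_image("scene");cv2.imwrite("pics/scene2.png",cv2.resize(im[120:300,170:410,::-1],(800,600)))
E
```

```text
t 6.5 tcp [[200.3, 246.0, 200.1]] F [-0.3, 0.0, 0.0]
False
t 7.1 tcp [[195.4, 246.7, 115.5]] F [1.0, -0.7, -0.1]
False
t 8.6 tcp [[118.4, 247.0, 114.9]] F [-0.1, -0.4, -0.2]
t 10.8 tcp [[-58.9, -59.7, 200.1]] F [0.3, -0.1, -0.4]
```

View pics/scene2.png

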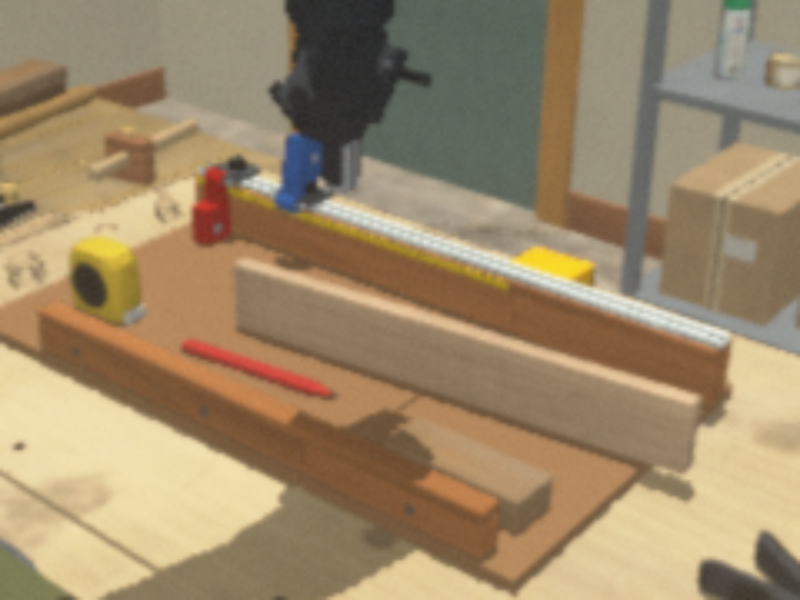

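The red stop hangs at (212,205), blue is still up at (297,170), and the plank is still on edge. Tipping the plank next.

```bash
python3 - <<'E'
from h import *
n=np.array([np.cos(.131),np.sin(.131)]);t=np.array([-n[1],n[0]])
c=np.array([438.7+.132*112,-112.])
A=(Ro.from_euler("z",.131+np.pi/2)*Ro.from_euler("x",np.pi)).as_rotvec()
P=lambda s,z:[*(c+n*s),z]
bot.move_pose(P(-32,110),A);bot.line_to(P(-32,62),feed=150);info()
print(bot.line_to(P(-5,62),feed=40,threshold=1.5));info()
bot.line_to(P(16,62),feed=50);info()
bot.pause(.3);bot.line_to(P(-25,62),feed=150);bot.line_to(P(-40,150),feed=200);info()
E
python3 look.py 3 top,scene plank,tape,offcut,joiner_pencil,plank_left_end,plank_edge_left,plank_edge_right
python3 -c "
import cv2
a=cv2.imread('pics/scene3.png')[120:300,170:410];cv2.imwrite('pics/s3.png',cv2.resize(a,(640,480)))"
```

```text
t 11.9 tcp [[-27.2, -113.4, 63.3]] F [-0.4, 0.2, -0.4]
False
t 12.7 tcp [[-1.3, -111.1, 61.8]] F [-0.6, -0.5, 0.3]
t 13.3 tcp [[20.1, -109.0, 61.9]] F [0.4, 0.3, 0.2]
t 14.6 tcp [[-34.9, -114.7, 149.8]] F [-0.0, -0.1, -0.0]
plank lm 0.84 [298.9 199.8] [354. -58. 663.]
   tr 0.78 [256. 204.] 2025 [[450.0, -99.0, 21.0], [486.0, -1.0, 28.0], [523.0, 95.0, 32.0]]
tape lm 0.67 [178.4 243.9] [371. 188.  71.]
   tr 0.64 [172. 243.] 466 [[354.0, 172.0, 22.0], [371.0, 198.0, 72.0], [389.0, 230.0, 76.0]]
offcut lm 0.39 [244.1 242.9] [379.  34.  21.]
joiner_pencil lm 0.74 [245.2 244. ] [376.  31.  21.]
   tr 0.64 [252. 244.] 171 [[369.0, -39.0, 15.0], [382.0, 4.0, 20.0], [394.0, 89.0, 24.0]]
plank_left_end lm 0.86 [220.2 205.1] [474.  94.  32.]
plank_edge_left lm 0.68 [221.9 193.9] [505.  91.  26.]
plank lm 0.61 [311.1 227.8] [ 490. -114.   28.]
   tr 0.57 [322. 229.] 2302 [[448.0, -307.0, 14.0], [493.0, -137.0, 27.0], [545.0, 86.0, 29.0]]
tape lm 0.67 [205.1 211.1] [361. 178.  30.]
   tr 0.58 [202. 205.] 451 [[351.0, 174.0, 14.0], [359.0, 192.0, 49.0], [384.0, 231.0, 74.0]]
offcut lm 0.73 [309.5 269. ] [ 310. -244.   50.]
   tr 0.89 [313. 258.] 724 [[320.0, -263.0, 17.0], [357.0, -219.0, 37.0], [383.0, -149.0, 49.0]]
   tr 0.59 [245. 228.] 261 [[364.0, -43.0, 10.0], [378.0, 24.0, 17.0], [400.0, 99.0, 21.0]]
plank_left_end lm 0.72 [245.8 207.9] [480. 130.  10.]
plank_left_end lm 0.6 [258.6 183.5] [565. 155.  57.]
plank_edge_left lm 0.92 [256.8 207.6] [479.  81.  29.]
plank_edge_right lm 0.77 [381.8 243.9] [ 545. -299.   27.]
15.8333 [-2.07124619e+00 -2.36210325e+00  1.37810329e-05]
```

View pics/s3.png

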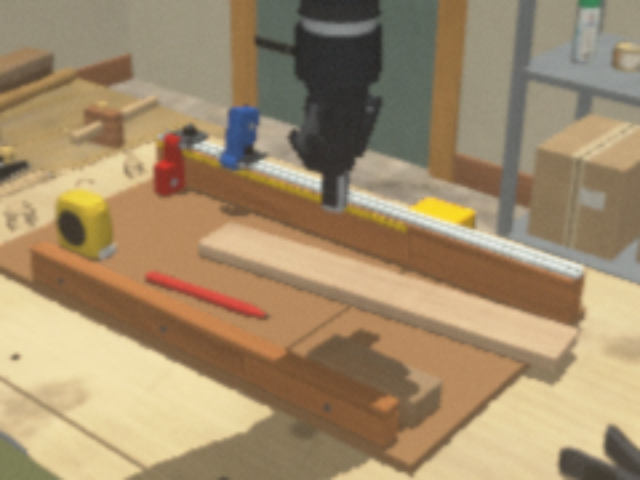

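The plank now lies flat from (200,245) to (570,350), with red down and blue still up. Next: push it to the fence, then along it to the stop.

```bash
python3 - <<'E'
from h import *
bot.move_pose(W(-15,-108,80),D);bot.line_to(W(-15,-108,19),feed=150);info()
print(bot.line_to(W(60,-108,19),feed=50,threshold=13));info()
bot.line_to(W(30,-108,19));bot.line_to(W(30,-108,110),feed=250)
bot.move_pose(W(92,-365,110),D);bot.line_to(W(92,-365,19),feed=200);info()
print(bot.line_to(W(92,-190,19),feed=60,threshold=14));info()
bot.line_to(W(92,-225,19));bot.line_to(W(92,-225,110),feed=250);info()
E
python3 look.py 4 top,scene plank,tape,offcut,joiner_pencil,plank_left_end,plank_edge_left,plank_edge_right
python3 -c "
import cv2
a=cv2.imread('pics/top4.png')[135:290,130:400];cv2.imwrite('pics/t4.png',cv2.resize(a,(800,459),interpolation=3))"
```

```text
t 16.8 tcp [[-14.1, -108.5, 20.3]] F [0.5, 0.3, -0.9]
True
t 18.1 tcp [[51.5, -107.5, 18.1]] F [-1.4, -0.4, 0.5]
t 20.5 tcp [[92.6, -364.2, 19.8]] F [0.4, -0.5, 0.3]
False
t 23.6 tcp [[91.9, -192.3, 19.1]] F [-1.1, -6.7, -1.3]
t 24.5 tcp [[92.4, -224.1, 110.8]] F [-0.4, -0.3, -0.3]
plank lm 0.81 [246.  183.6] [532.  30.  27.]
   tr 0.71 [246. 182.] 3974 [[507.0, -170.0, 21.0], [538.0, 25.0, 28.0], [570.0, 223.0, 32.0]]
tape lm 0.63 [174.9 244.7] [369. 196.  73.]
   tr 0.94 [174. 240.] 422 [[354.0, 173.0, 25.0], [371.0, 199.0, 72.0], [387.0, 229.0, 77.0]]
joiner_pencil lm 0.3 [172.8 167.4] [564. 211.  63.]
plank_left_end lm 0.85 [167.8 182.8] [533. 230.  28.]
plank_edge_left lm 0.96 [170.3 171. ] [566. 225.  24.]
plank_edge_right lm 0.63 [175.7 242.2] [376. 195.  71.]
plank_edge_right lm 0.6 [321.1 164.2] [ 577. -162.   52.]
plank lm 0.79 [282.2 210.1] [523.  19.  24.]
   tr 0.86 [290. 210.] 1801 [[503.0, -177.0, 14.0], [527.0, -1.0, 27.0], [566.0, 223.0, 29.0]]
tape lm 0.96 [203.6 212.1] [359. 183.  25.]
tape lm 0.29 [231.5 187.2] [526. 241.  32.]
   tr 0.66 [201. 203.] 466 [[351.0, 174.0, 14.0], [359.0, 192.0, 50.0], [386.0, 231.0, 74.0]]
offcut lm 0.91 [308.5 266.3] [ 319. -235.   48.]
   tr 0.75 [312. 260.] 691 [[341.0, -263.0, 16.0], [358.0, -220.0, 37.0], [383.0, -149.0, 39.0]]
joiner_pencil lm 0.45 [247.6 228.8] [383.  25.  19.]
   tr 0.68 [245. 230.] 252 [[364.0, -38.0, 10.0], [378.0, 30.0, 17.0], [394.0, 101.0, 21.0]]
plank_left_end lm 0.79 [236. 190.] [527. 221.  27.]
plank_edge_left lm 0.62 [242.7 188.6] [545. 208.  30.]
plank_edge_right lm 0.55 [345.  223.1] [ 577. -167.   26.]
25.6583 [2.18650145e+00 2.25583477e+00 2.40479582e-05]
```

View pics/t4.png

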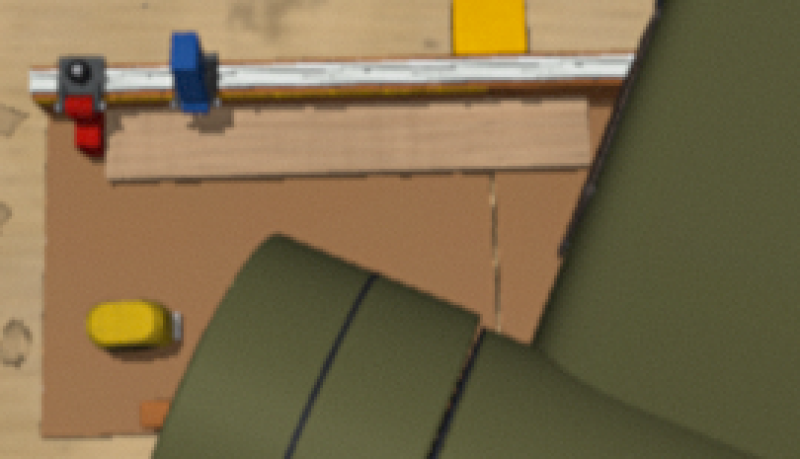

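The top crop shows the plank from (107,145) to (588,130), square against the fence, with a gap of a few mm to the red arm at (90,135). I'll press further at the end and then against the fence.

```bash
python3 - <<'E'
from h import *
bot.move_pose(W(96,-225,80),D);bot.line_to(W(96,-225,19),feed=200)
print(bot.line_to(W(96,-165,19),feed=30,threshold=18));info()
bot.line_to(W(96,-215,19));bot.line_to(W(96,-215,70),feed=250)
for y in(23,140,-100,23):
    bot.move_pose(W(20,y,60),D);bot.line_to(W(20,y,19),feed=200)
    print(y,bot.line_to(W(65,y,19),feed=40,threshold=18));info()
    bot.line_to(W(25,y,19));bot.line_to(W(20,y,60),feed=250)
bot.move_pose(W(96,-225,80),D);bot.line_to(W(96,-225,19),feed=200)
print(bot.line_to(W(96,-165,19),feed=30,threshold=14));info()
bot.line_to(W(96,-215,19));bot.line_to(W(96,-215,150),feed=250)
bot.move_pose(W(-40,-330,250),D)
E
python3 look.py 5 top,scene plank,stop_red_foot,stop_blue_foot,tape,offcut,joiner_pencil,plank_left_end,plank_edge_left,plank_edge_right
python3 -c "
import cv2
a=cv2.imread('pics/top5.png')[145:215,135:335];cv2.imwrite('pics/t5.png',cv2.resize(a,(800,280),interpolation=3))"
```

```text
True
t 27.6 tcp [[95.9, -192.5, 19.2]] F [0.4, -1.9, 1.6]
23 True
t 30.5 tcp [[51.5, 23.1, 18.3]] F [-1.6, -0.2, 3.0]
140 True
t 32.9 tcp [[51.4, 140.0, 18.3]] F [-1.6, 0.8, 0.9]
-100 True
t 35.7 tcp [[51.5, -100.0, 18.3]] F [-1.0, -0.1, 2.0]
23 True
t 38.1 tcp [[51.4, 23.1, 18.3]] F [-0.5, -0.4, 1.5]
True
t 41.4 tcp [[95.9, -192.5, 19.1]] F [-0.1, -2.0, 1.4]
plank lm 0.75 [247.5 182.9] [534.  26.  26.]
   tr 0.6 [246. 182.] 4001 [[506.0, -170.0, 20.0], [538.0, 27.0, 28.0], [570.0, 223.0, 32.0]]
stop_red_foot lm 0.96 [157.9 171.4] [549. 243.  80.]
   tr 0.68 [160. 170.] 442 [[525.0, 231.0, 27.0], [557.0, 245.0, 74.0], [595.0, 263.0, 85.0]]
stop_blue_foot lm 0.79 [193.9 166.3] [555. 152. 103.]
   tr 0.82 [194. 160.] 346 [[552.0, 136.0, 72.0], [570.0, 148.0, 112.0], [598.0, 163.0, 137.0]]
tape lm 0.65 [176.2 245.3] [367. 192.  77.]
   tr 0.92 [174. 242.] 440 [[355.0, 171.0, 20.0], [371.0, 197.0, 72.0], [387.0, 230.0, 77.0]]
offcut lm 0.58 [337.9 247. ] [ 366. -200.   43.]
   tr 0.86 [342. 247.] 879 [[343.0, -263.0, 32.0], [364.0, -208.0, 38.0], [386.0, -151.0, 42.0]]
joiner_pencil lm 0
[... 847 characters left out ...]
lm 0.68 [202.8 213.3] [358. 186.  21.]
   tr 0.76 [203. 200.] 439 [[351.0, 175.0, 15.0], [359.0, 192.0, 50.0], [385.0, 230.0, 74.0]]
offcut lm 0.96 [308.7 265.8] [ 317. -236.   51.]
   tr 0.88 [311. 260.] 719 [[340.0, -263.0, 14.0], [359.0, -220.0, 37.0], [384.0, -148.0, 39.0]]
joiner_pencil lm 0.45 [247.  229.8] [377.  21.  20.]
   tr 0.59 [245. 226.] 178 [[363.0, -43.0, 14.0], [377.0, 20.0, 18.0], [391.0, 92.0, 21.0]]
plank_left_end lm 0.78 [230.6 191.4] [510. 229.  26.]
plank_edge_left lm 0.85 [242.  187.7] [553. 220.  27.]
plank_edge_right lm 0.73 [341.7 222. ] [ 573. -159.   28.]
plank_edge_right lm 0.2 [268.2 228.8] [432.  -8.  10.]
44.825 [2.18651114e+00 2.25575421e+00 7.91977072e-06]
```

View pics/t5.png

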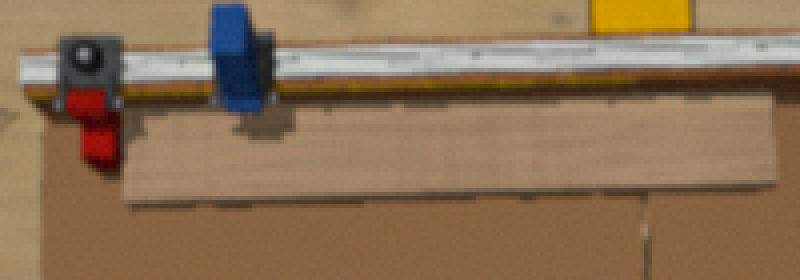

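The crop shows the plank's left end (122,160) against the red arm (118,150), its edge flush along the fence, and blue still folded at (232,60). The three fence pushes stopped at the same depth within 0.1 mm, and both end pushes stopped at the same point.

Run:
```python
from rig import bot
print(bot.job_done())
```

```text
the job is handed in; nothing more can be done
None
```

I handed the job in at about 45 s of the 72 s allowed. The red stop is down and blue is still folded back. The plank lies flat with the required edge along the fence and its left end against the red stop. The tape measure, pencil and offcut show no movement in the cameras, and no verdict was returned.

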